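# Push the orange case back into the packed rack

### The arm

A 6-joint arm with a two-finger parallel gripper is mounted at the origin on a cart in front of the work surface, level with it; the furniture and walls round the work are solid. World frame = base frame: x ahead of the robot, y to its left, z up, the work surface at z = 0. Lengths are in mm, angles in degrees, forces in N, time in s.
With the tool pointing down it reaches from about 350 to 850 mm from the base axis. Payload 8.1 kg.
Tool frame: the origin (TCP) lies midway between the tips of the shut fingers; the grasp point (between the pads) lies 19 mm behind it (r.pinch_z is the distance from the TCP to the grasp point, in mm); z points along the fingers, y is the line along which they close (so a half turn about z gives the same grasp; the last joint's range is limited). The gripper opens to 85 mm and grips with 20 to 120 N. Pads are 22 mm wide; open, the fingers measure 114 mm over their backs; the gripper's body (76 mm by 85 mm) begins 54 mm behind the grasp point. The pads swing forward as they close: fully open they stand 13 mm farther back than shut.
Start: joints at [60.195, 7.471, 85.268, -0, 87.261, -4.893], TCP at [252.717, 544.187, 191.892] pointing down, gripper open.
Joint ranges: [-169.43, 169.43], [-51.17, 129.36], [1.28, 143.12], [-76.62, 256.62], [0, 156.53], [-152.29, 152.29]. Speed limits (degrees/s): [136.94, 136.94, 159.86, 180, 180, 180].

### API

Orientations are given as [roll, pitch, yaw] about the fixed x, y, z axes, in that order (R = Rz(yaw) Ry(pitch) Rx(roll)).
In Python, from bench import sensors, optics, job, r gives the robot as it stands.
- The arm moves only by the tool play_rows, never from a script. Its argument "motion" is a list that holds one entry, the list of rows, each a list of 6 numbers: the shift along the tool's x, y, z in cm, then the turn, a rotation vector about the tool's x, y, z in degrees. In form: [[[x, y, z, ax, ay, az], ...]]. A call has 1 to 5 rows; each row is the pose to reach, as a shift and turn from the pose commanded when the call began, along the tool's axes at that moment; what a row does not reach only later rows make up. A row lasts 1/10 s, in which the tool goes at most 50 mm and 8.59 degrees, less where a joint would pass 70% of its speed; a pose out of reach is approached as far as the arm can. A call with a gripper value outside its range is refused whole. "jaw" is the opening, from 0 (shut) to 1 (fully open), set as the call begins (left out, the last holds). The fingers move at their own pace and stop on an object; "squeeze" is the grip in N (left out, the last holds). Time passes only in rows, so rows that repeat a pose let the fingers close. It gives the time, the measured TCP pose, the force, the opening and the grip force at its end, in the units of the state.
- sensors.sense(): the state, without advancing time (a new reading comes with each control period).
- optics.snapshot(name): name is "scene" or "side" or "wrist"; returns a dict with "pixels" (420x560x3 uint8, red, green, blue), "mtx" (3x3 intrinsics, pixels), "R" (3x3) and "t" (3): a world point X has camera coordinates R X + t; the wrist camera has in their place "T_tool_cam" (4x4, takes a point from camera to tool coordinates, whose origin is the TCP and whose axes are the flange's). Camera axes: x right, y down, z forward; pixel columns grow to the right and rows downward; lengths in mm; the calibration is good to about 2 mm. A picture is of the moment at which its call begins: read the wrist's pose just before it. There is no depth.
- job.hand_in(): hands the job in; it is judged then, once.
The state is a dict: "time": time; "joint_pos": joint angles; "qd": joint speeds; "joint_efforts": joint torques, N m; "tool_pos": TCP position; "tcp_rot": TCP orientation; "ft_force": force on the tool from outside, world axes, zero at the start; "wrist_torque": the same for the moment, N m; "finger_gap": finger opening in mm; "grip_force": force on a finger pad.
Only numpy, scipy, OpenCV 4.12 (cv2) and the standard library are available. Lean on these libraries where they do the work, as an engineer would, in place of code of your own. Each camera call takes 0.05 s, during which the arm holds its last target. There are 200 camera calls.

### The job

The orange consumables case has been left out on the cabinet top. Push it down into the blue rack, into the narrow gap between the two yellow cases, so that it nudges them apart and stands fully home on the rack floor in line with the row; push it in rather than dropping it. Neither yellow case may topple, and both must end standing upright in the rack on either side of it.

Things in the scene. Friction and masses are not known exactly. Their poses are not given: they have to be found in the camera images.
- orange_case: Orange plastic case standing loose on the cabinet top (not the green one of the same shape). 45 mm wide (x), 24 thick (y), 70 tall, about 0.12 kg; grip it across the plain 45 mm width. Foot tapers: 18 mm thick at the underside, full 24 mm from 10 mm up. Top edges bevelled: 14 mm thick at the top, full 24 mm from 7 mm down. Origin: centre of the underside, z up. Same either way round.
- rack: Blue sheet-metal trough fixed to the cabinet top, holding a row of loose upright cases: grey, yellow, yellow, grey. Origin: centre of the underside, z up, y along the row, x across. Inside 128 mm (y) by 65 mm (x), floor 4 mm above the origin; side walls reach 24 mm, end walls 60 mm above it. The cases slide and lean easily along the row; a fifth leaves 8 mm of play in all.
- yellow_left: Yellow plastic consumables case of the same make, size and axes as the orange one, loose, standing on the rack floor with its 24 mm thickness along the row: the left one of the two yellows as the robot sees them, on the +y side. The gap between the two yellow cases is about 12 to 18 mm, too narrow for a case until they are pushed apart.
- yellow_right: Yellow plastic consumables case of the same make, size and axes as the orange one, loose, standing on the rack floor with its 24 mm thickness along the row: the right one of the two yellows as the robot sees them, on the -y side.
Mind the look-alikes: they are no part of the job. What is shaped like the orange_case but purple or red is not meant.

How it is judged (in metres and radians):
On the way:
1. the orange case is pushed by the fingers well down between the two yellow cases (contact force between the fingers and orange_case above 0.5 N and z of orange_case in the frame of rack below 0.045 m and x of orange_case in the frame of rack between -0.02 and 0.02 m and y of orange_case in the frame of yellow_right between 0.012 and 0.045 m and y of orange_case in the frame of yellow_left between -0.045 and -0.012 m), for 0.1 s.
At the end, for the whole second after the job is handed in: Orange and both yellow cases stand at rest on the rack floor (within 8 mm), within 10 degrees of upright and of the row's direction; orange lies between the yellows, 16 to 40 mm from each along the row; off the row's centre line by at most 12 mm (orange) or 15 mm (yellow) (x of orange_case in the frame of rack between -0.012 and 0.012 m and z of orange_case in the frame of rack between -0.004 and 0.012 m and angle between each of orange_case, yellow_left, yellow_right's own z axis and vertical below 0.175 rad and angle between the y axis of each of orange_case, yellow_left, yellow_right and the y axis of rack, either way round below 0.175 rad and y of orange_case in the frame of yellow_right between 0.016 and 0.04 m and y of orange_case in the frame of yellow_left between -0.04 and -0.016 m and z of each of yellow_left, yellow_right in the frame of rack below 0.012 m and x of yellow_left in the frame of rack between -0.015 and 0.015 m and linear speed of each of yellow_left, yellow_right, orange_case below 0.02 m/s and x of yellow_right in the frame of rack between -0.015 and 0.015 m); the robot touches nothing.
It fails at once if a yellow case topples (leans more than 30 degrees) (angle between any of yellow_left, yellow_right's own z axis and vertical above 0.52 rad).
It also fails if it takes over 38 s, if anything falls off the work surface, if the arm or the gripper's body presses on something with over 40 N, if the wrist force passes 120 N, or if a joint passes its speed limit or range.

## Working session

There is one attempt and no reset: what is moved stays moved. The work goes in short steps, Python scripts to look and compute and a tool call to move; the robot and the scene stay as the last step left them, time stands still between calls to the robot, and variables do not carry over. Pictures are saved under pics/ and viewed, at most 10 in all, crops included, and the job is handed in when it is done.

Besides the shell and the picture viewer there is one more tool, called as name(argument=value, ...) on one line, values as JSON. play_rows: Moves the arm, as the interface text tells. Its arguments: {"type":"object","properties":{"motion":{"type":"array","items":{"type":"array","items":{"type":"array","items":{"type":"number"}}}},"jaw":{"type":"number"},"squeeze":{"type":"number"}},"required":["motion"]}

```bash
ls; mkdir -p pics
python3 - <<'E'
from bench import sensors, optics, job, r
import cv2,pickle
print(sensors.sense())
d={}
for n in("scene","side","wrist"):
    s=optics.snapshot(n);d[n]=s
pickle.dump(d,open('s0.pkl','wb'))
cv2.imwrite('pics/a.png',d['scene']['pixels'][:,:,::-1]);cv2.imwrite('pics/b.png',d['side']['pixels'][:,:,::-1])
E
```

```text
pics
{'time': 0.0, 'joint_pos': array([ 6.01952361e+01,  7.51522439e+00,  8.53293915e+01,  5.11845887e-04,
        8.72604591e+01, -4.89303593e+00]), 'qd': array([-0.02641028,  0.0831204 , -0.04195885,  0.12115717, -0.02386955,
       -0.03520388]), 'joint_efforts': array([-1.69620253e-03, -5.69416058e+01, -5.00546837e+01, -3.19047758e-04,
        1.49764458e-02, -9.40426787e-06]), 'tool_pos': array([252.40246516, 543.65039788, 190.84219824]), 'tcp_rot': array([-1.79895352e+02, -9.47180399e-03,  1.55088238e+02]), 'ft_force': array([-0.0326939 , -0.42403651,  0.40314267]), 'wrist_torque': array([ 0.00440482, -0.05133701,  0.00509199]), 'grip_force': 0.0, 'finger_gap': 85.3476236821323}
```

View pics/a.png

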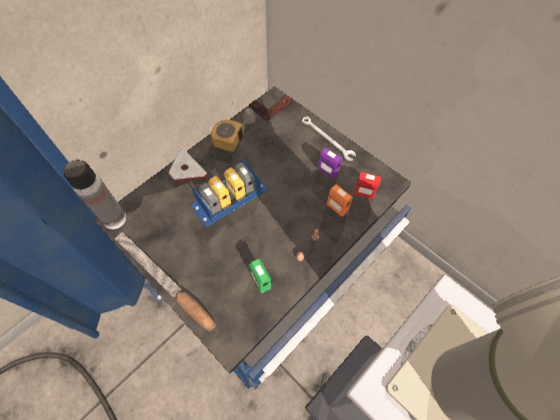

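View pics/b.png

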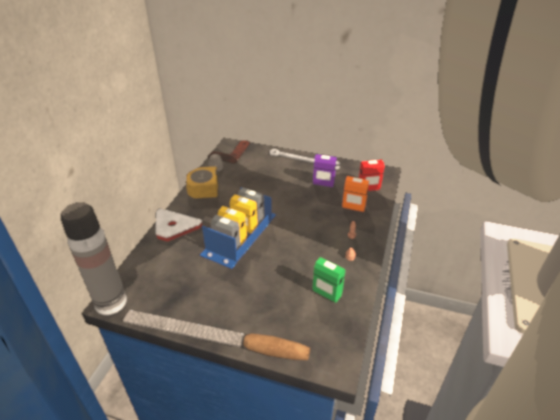

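The orange candidates are orange at scene (340,200) / side (355,193), red at (368,185) / (372,175), purple at (330,162) / (325,170) and green at (261,275) / (328,280). The orange one fits by colour. I'll confirm it in an enlarged crop.

Run:
```python
import cv2,pickle,numpy as np
d=pickle.load(open('s0.pkl','rb'))
def crop(n,u,v,w,h):
    return cv2.resize(d[n]['pixels'][v:v+h,u:u+w,::-1],(400,300),interpolation=cv2.INTER_CUBIC)
a=np.hstack([crop('scene',310,150,80,60+15-15),crop('scene',185,157,88,66)])
a=np.hstack([crop('scene',310,160,80,60),crop('scene',185,160,88,66)])
b=np.hstack([crop('side',320,155,80,60),crop('side',190,180,100,75)])
cv2.imwrite('pics/c.png',np.vstack([a,b]))
for n in('scene','side'):
    print(n,d[n]['mtx'].tolist(),(-d[n]['R'].T@d[n]['t']).round(0))
```

```text
scene [[386.3100805772615, 0.0, 270.36117651043656], [0.0, 386.3100805772615, 205.01366995017747], [0.0, 0.0, 1.0]] [212. 285. 782.]
side [[447.44403830323745, 0.0, 280.8308961639291], [0.0, 447.44403830323745, 207.75197233167276], [0.0, 0.0, 1.0]] [334. 621. 607.]
```

View pics/c.png

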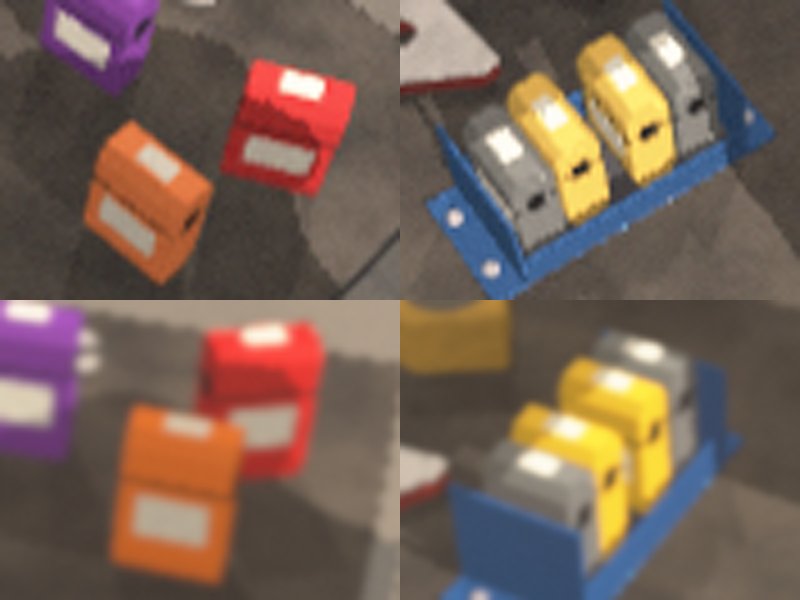

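The crop shows orange in scene at (341,192) for the label on top, red behind it at (368,178), purple at top left. The yellows' top labels are at (218,185) and (234,176) in scene. Orange is confirmed as the one meant.

```bash
cat > h.py <<'E'
import numpy as np,pickle,cv2
from scipy.spatial.transform import Rotation as Ro
def cam(s,st=None):
    if 'R' in s: return s['mtx'],np.array(s['R']),np.array(s['t'])
    T=np.eye(4);T[:3,:3]=Ro.from_euler('xyz',st['tcp_rot'],degrees=True).as_matrix();T[:3,3]=st['tool_pos']
    C=np.linalg.inv(T@s['T_tool_cam']);return s['mtx'],C[:3,:3],C[:3,3]
def ray(c,uv,z):
    K,R,t=c;o=-R.T@t;d=R.T@np.linalg.inv(K)@[uv[0],uv[1],1];return (o+d*(z-o[2])/d[2])
E
python3 - <<'E'
from h import *
from bench import sensors,r
d=pickle.load(open('s0.pkl','rb'));c=cam(d['scene']);e=cam(d['side'])
for n,uv,z in(('or',(341.4,192.4),70),('red',(370.4,176.6),70),('purple',(330,155),70),('YL?',(218.2,184.6),74),('Y2',(233.8,176.1),74),('g1',(208.1,191.9),74),('g2',(244,170.6),74)):print(n,ray(c,uv,z).round(1))
print(ray(e,(357.6,180.4),70), r.pinch_z, d['wrist']['T_tool_cam'])
# orange top edges in scene: ends of label-row ridge
print([n for n in dir(r) if n[0]!='_'])
E
```

```text
or [ 411.2 -119.7   70. ]
red [ 391.8 -195.3   70. ]
purple [ 493.1 -178.1   70. ]
YL? [612.9  53.7  74. ]
Y2 [605.   15.1  74. ]
g1 [614.6  81.1  74. ]
g2 [599.6 -10.5  74. ]
[ 410.83580082 -121.38836624   70.        ] 18.700000000000003 [[-4.75555817e-04 -9.64533539e-01 -2.63959893e-01  6.64505567e+01]
 [ 9.99999886e-01 -4.72103675e-04 -7.65113721e-05  1.13348016e+00]
 [-5.08186512e-05 -2.63959899e-01  9.64533654e-01 -1.81737353e+02]
 [ 0.00000000e+00  0.00000000e+00  0.00000000e+00  1.00000000e+00]]
['PlanningError', 'pinch_z']
```

play_rows(motion=[[[-2.82,-3.57,0.2,0,0,0],[-5.64,-7.14,0.4,0,0,0],[-8.46,-10.71,0.6,0,0,0],[-11.28,-14.28,0.8,0,0,0],[-14.1,-17.85,1,0,0,0]]], jaw=0.75)

```text
time: 0.65
tool_pos: [305.3, 321.1, 181.4]
tcp_rot: [-180.0, 0.0, 155.1]
ft_force: [0.9, 0.3, 0.6]
finger_gap: 64.0
grip_force: 0.0
```

play_rows(motion=[[[-2.82,-3.57,0.2,0,0,0],[-5.64,-7.14,0.4,0,0,0],[-8.46,-10.71,0.6,0,0,0],[-11.28,-14.28,0.8,0,0,0],[-14.1,-17.85,1,0,0,0]]])

```text
time: 1.15
tool_pos: [358.0, 99.9, 171.8]
tcp_rot: [180.0, 0.0, 155.1]
ft_force: [2.0, -0.0, -0.1]
finger_gap: 64.3
grip_force: 0.0
```

play_rows(motion=[[[-2.82,-3.57,0.2,0,0,8],[-5.64,-7.14,0.4,0,0,16],[-8.46,-10.71,0.6,0,0,24],[-11.28,-14.28,0.8,0,0,32],[-14.1,-17.85,1,0,0,40]]])

```text
time: 1.65
tool_pos: [410.7, -121.7, 161.8]
tcp_rot: [180.0, 0.0, 114.7]
ft_force: [0.9, 0.7, 0.4]
finger_gap: 64.2
grip_force: 0.0
```

play_rows(motion=[[[0,0,0,0,0,8],[0,0,0,0,0,16],[0,0,0,0,0,24],[0,0,0,0,0,32],[0,0,0,0,0,35]]])

```text
time: 2.15
tool_pos: [410.5, -119.7, 161.6]
tcp_rot: [-180.0, -0.0, 79.8]
ft_force: [-0.7, -0.0, 0.5]
finger_gap: 64.1
grip_force: 0.0
```

play_rows(motion=[[[0,0,0,0,0,0],[0,0,0,0,0,0]]])

```text
time: 2.35
tool_pos: [410.6, -119.6, 161.7]
tcp_rot: [-180.0, -0.0, 80.2]
ft_force: [-0.5, -0.0, 0.6]
finger_gap: 64.0
grip_force: 0.0
```

Run:
```python
from h import *
from bench import sensors,optics
st=sensors.sense();s=optics.snapshot('wrist');pickle.dump((st,s),open('w1.pkl','wb'))
cv2.imwrite('pics/w1.png',s['pixels'][:,:,::-1]);print(st['tool_pos'],st['tcp_rot'],st['time'],st['finger_gap'])
```

```text
[ 410.6415302  -119.61213018  161.72675506] [-1.79981150e+02 -2.90566197e-03  8.01959165e+01] 2.35 63.976426101963646
```

View pics/w1.png

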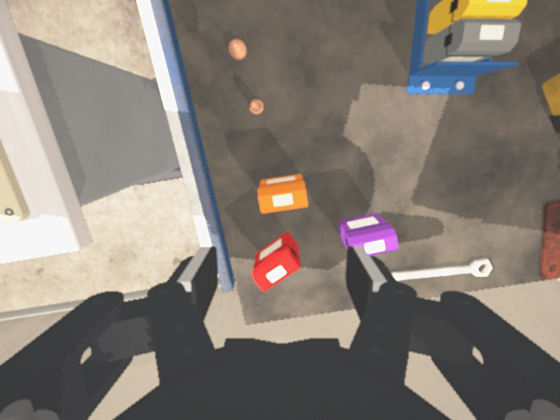

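The wrist view shows orange at (283,195), its top label at (283,200), red at (276,262) and purple at (370,233). The fingers stay clear of the neighbours at a 64 mm opening.

Run:
```python
from h import *
st,s=pickle.load(open('w1.pkl','rb'));c=cam(s,st)
im=s['pixels'];hsv=cv2.cvtColor(im,cv2.COLOR_RGB2HSV)
m=((hsv[...,0]>5)&(hsv[...,0]<14)&(hsv[...,1]>150)&(hsv[...,2]>90)).astype(np.uint8)
m[:160]=0;m[230:]=0
cs,_=cv2.findContours(m,0,2);k=max(cs,key=cv2.contourArea)
h=cv2.convexHull(k)[:,0];ap=cv2.approxPolyDP(h[:,None],2,True)[:,0]
print([(tuple(p),ray(c,p,70)[:2].round(1).tolist(),ray(c,p,0)[:2].round(1).tolist()) for p in ap])
lab=np.zeros_like(m);cv2.fillConvexPoly(lab,h,1);lab[(hsv[...,1]>110)|(hsv[...,2]<120)]=0
n,L,S,C=cv2.connectedComponentsWithStats(lab)
for i in range(1,n):
    if S[i,4]>15:
        pts=np.argwhere(L==i)[:,::-1].astype(np.float32);print(S[i],C[i],cv2.minAreaRect(pts),ray(c,C[i],70).round(1))
# label long-axis lines in world via far silhouette edge (bottom of the mask)
us=np.arange(262,304);vs=[np.max(np.nonzero(m[:,u])[0])for u in us];f=np.polyfit(us,vs,1);print(f)
a,b=[ray(c,(u,np.polyval(f,u)),66)for u in(262,303)];print('far edge',a,b,np.degrees(np.arctan2(*(b-a)[[1,0]])))
```

```text
[((np.int32(301), np.int32(175)), [432.8, -100.1], [435.4, -112.1]), ((np.int32(307), np.int32(206)), [433.8, -130.3], [436.7, -150.0]), ((np.int32(266), np.int32(213)), [394.4, -130.4], [387.1, -150.2]), ((np.int32(260), np.int32(211)), [389.1, -127.5], [380.6, -146.6]), ((np.int32(257), np.int32(191)), [390.0, -108.0], [381.7, -122.0]), ((np.int32(261), np.int32(180)), [395.7, -98.4], [388.8, -110.0])]
[267 176  28   8 120] [280.75833333 179.63333333] ((280.44866943359375, 179.65769958496094), (4.400766849517822, 27.591327667236328), 81.46923065185547) [ 413.7 -101.2   70. ]
[272 193  22  14 237] [282.34599156 199.61603376] ((282.40460205078125, 199.63003540039062), (11.708402633666992, 20.37566375732422), 81.25383758544922) [ 411.9 -120.2   70. ]
[-1.58739162e-01  2.54772385e+02]
far edge [ 390.09984314 -131.08406716   66.        ] [ 430.11145303 -131.41190379   66.        ] -0.4694446278708776
```

play_rows(motion=[[[-0.03,0.09,2,0,0,-5],[-0.03,0.09,5,0,0,-9.3],[-0.03,0.09,8.5,0,0,-9.3],[-0.03,0.09,11.5,0,0,-9.3],[-0.03,0.09,13.5,0,0,-9.3]]])

```text
time: 2.9
tool_pos: [410.2, -119.5, 24.5]
tcp_rot: [-179.9, -0.1, 89.5]
ft_force: [-0.7, -0.2, -0.3]
finger_gap: 64.4
grip_force: 0.0
```

play_rows(motion=[[[0,0,0,0,0,0],[0,0,0,0,0,0],[0,0,0,0,0,0],[0,0,0,0,0,0],[0,0,0,0,0,0]]], jaw=0.3, squeeze=60)

```text
time: 3.4
tool_pos: [412.5, -120.5, 28.0]
tcp_rot: [179.9, 0.0, 89.4]
ft_force: [0.3, 0.8, -0.5]
finger_gap: 41.8
grip_force: 60.8
```

play_rows(motion=[[[0,0,-2,0,0,0],[0,0,-5,0,0,0],[0,0,-9,0,0,0],[0,0,-13,0,0,0],[0,0,-17.2,0,0,0]]])

```text
time: 3.9
tool_pos: [411.3, -120.0, 200.7]
tcp_rot: [180.0, 0.0, 89.4]
ft_force: [0.8, -0.7, -1.4]
finger_gap: 41.6
grip_force: 61.1
```

play_rows(motion=[[[1.6,3.6,0,0,0,1.8],[3.2,7.4,0,0,0,3.6],[4.8,11.2,0,0,0,5.4],[6.4,15,0,0,0,7.2],[8.2,18.4,0,0,0,8.8]]])

```text
time: 4.4
tool_pos: [598.3, -39.4, 199.2]
tcp_rot: [180.0, 0.0, 80.5]
ft_force: [-0.8, -0.3, -1.4]
finger_gap: 41.1
grip_force: 61.2
```

play_rows(motion=[[[0,0,0,0,0,0],[0,0,0,0,0,0],[0,0,0,0,0,0]]])

```text
time: 4.7
tool_pos: [596.0, -40.5, 199.2]
tcp_rot: [-180.0, 0.0, 80.6]
ft_force: [-0.3, -0.1, -1.4]
finger_gap: 41.5
grip_force: 61.3
```

Run:
```python
from h import *
from bench import sensors,optics
st=sensors.sense();s=optics.snapshot('wrist');pickle.dump((st,s),open('w2.pkl','wb'))
cv2.imwrite('pics/w2.png',cv2.resize(s['pixels'][:,:,::-1],(800,600)));print(st['tool_pos'],st['tcp_rot'],st['time'],st['finger_gap'])
```

```text
[596.01992372 -40.46231318 199.19181771] [-1.79999940e+02  1.80277380e-02  8.05933315e+01] 4.7 41.52965021786202
```

View pics/w2.png

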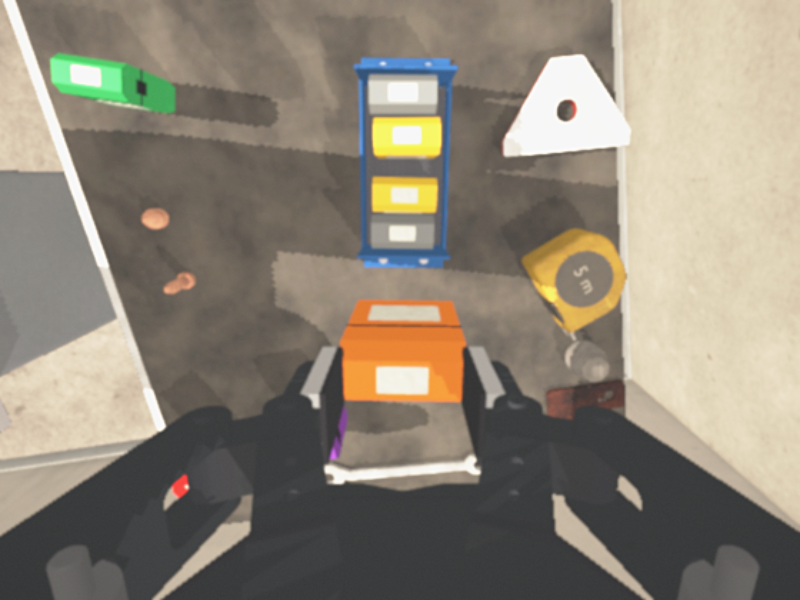

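The wrist view (scaled 1.43×) shows the rack square to the tool, with yellows at (406,137) and (404,195), the gap at y≈165, greys at (403,92) and (402,233), and orange held straight with its label at (403,380).

```bash
cat >> h.py <<'E'
def tray(s,uv,z): # ray to plane z in tool frame (mm)
    T=s['T_tool_cam'];o=T[:3,3];d=T[:3,:3]@np.linalg.inv(s['mtx'])@[uv[0],uv[1],1];return (o+d*(z-o[2])/d[2])[:2].round(1)
def blobs(m,amin):
    n,L,S,C=cv2.connectedComponentsWithStats(m.astype(np.uint8))
    return [(S[i],C[i],cv2.minAreaRect(np.argwhere(L==i)[:,::-1].astype(np.float32))) for i in range(1,n) if S[i,4]>amin]
E
cat > m.py <<'E'
from h import *
import sys
st,s=pickle.load(open(sys.argv[1],'rb'))
im=s['pixels'];hsv=cv2.cvtColor(im,cv2.COLOR_RGB2HSV);H,S,V=[hsv[...,i].astype(int) for i in range(3)]
zt=st['tool_pos'][2]
reg=np.zeros(H.shape,bool);reg[20:230,240:325]=1
print('yellow @67')
for b in blobs((H>20)&(H<32)&(S>130)&(V>100)&reg,60):
    x,y,w,h=b[0][:4];print(b[0],b[2],'toolx',tray(s,(x+w/2,y),zt-67),tray(s,(x+w/2,y+h),zt-67),'tooly',tray(s,(x,y+h/2),zt-67),tray(s,(x+w,y+h/2),zt-67))
print('labels@74')
for b in blobs((S<70)&(V>165)&reg,40): print(b[0],b[1],b[2][2],tray(s,b[1]+.5,zt-74))
bl=(H>100)&(H<118)&(S>130)&reg
for b in blobs(bl,80): print('blue',b[0],b[2])
print('orange label'); reg[:]=0;reg[240:300,240:330]=1
for b in blobs((S<90)&(V>165)&reg,40): print(b[0],b[1],b[2],tray(s,b[1]+.5,-42))
for b in blobs((H>5)&(H<16)&(S>150)&reg,200): x,y,w,h=b[0][:4];print(b[0],b[2],tray(s,(x,y+h),-36),tray(s,(x+w,y+h),-36))
E
python3 m.py w2.pkl
```

```text
yellow @67
[261  82  48  28 978] ((284.5, 95.5), (27.0, 47.0), 90.0) toolx [107.8   4.1] [81.8  4.2] tooly [ 95.  -19.6] [94.9 27.8]
[261 124  45  25 812] ((282.8973388671875, 136.0799102783203), (44.50862121582031, 23.5535888671875), 1.9091525077819824) toolx [68.3  2.7] [43.4  2.7] tooly [ 56.  -20.3] [56.  25.7]
labels@74
[ 258   53   49   26 1205] [281.39751037  65.74605809] 90.0 [120.7   1.1]
[275  88  20  13 255] [284.53333333  94.02352941] 90.0 [95.7  4.1]
[274 131  18  11 188] [282.39893617 136.21276596] 90.0 [56.1  2. ]
[271 157  21  13 264] [281.18560606 162.95454545] 90.0 [29.4  0.8]
[258 189  23  20 202] [269.69306931 198.09405941] 90.0 [ -7.5 -11.3]
[258 214  50  10 455] [282.23516484 218.79340659] 90.0 [-30.4   1.9]
blue [ 248   41   72  146 1800] ((283.5, 113.5), (145.0, 71.0), 90.0)
orange label
[263 257  37  19 686] [281.25801749 265.87755102] ((281.0, 266.0), (18.0, 36.0), 90.0) [-2.3  0.6]
[ 240  240   86   41 1831] ((282.5, 260.0), (40.0, 85.0), 90.0) [-14. -22.] [-14.   24.5]
```

play_rows(motion=[[[2.5,0.1,0,0,0,0],[5,0.2,1,0,0,0],[7.7,0.2,3.5,0,0,0],[7.7,0.2,6,0,0,0],[7.7,0.2,8,0,0,0]]])

```text
time: 5.25
tool_pos: [610.3, 35.7, 118.4]
tcp_rot: [180.0, 0.0, 80.6]
ft_force: [-0.9, 0.3, -1.4]
finger_gap: 41.5
grip_force: 61.3
```

play_rows(motion=[[[0,0,0,0,0,0],[0,0,0,0,0,0],[0,0,0,0,0,0]]])

```text
time: 5.55
tool_pos: [612.1, 35.0, 121.3]
tcp_rot: [179.8, -0.0, 80.5]
ft_force: [0.1, 0.5, -1.1]
finger_gap: 41.3
grip_force: 61.4
```

Run:
```python
from h import *
from bench import sensors,optics
st=sensors.sense();d={n:optics.snapshot(n) for n in('scene','side','wrist')};d['st']=st;pickle.dump(d,open('s3.pkl','wb'))
def crop(n,u,v,w,h,W,H_):return cv2.resize(d[n]['pixels'][v:v+h,u:u+w,::-1],(W,H_),interpolation=cv2.INTER_CUBIC)
a=np.hstack([crop('scene',180,120,100,75,400,300),crop('side',180,130,100,75,400,300)])
b=np.hstack([crop('wrist',180,80,200,150,400,300),crop('wrist',180,200,200,150,400,300)])
cv2.imwrite('pics/d.png',np.vstack([a,b]));print(st['tool_pos'],st['tcp_rot'],st['time'],st['ft_force'])
# rack direction + centre from the end-wall/side-wall blue in w2
st,s=pickle.load(open('w2.pkl','rb'));hsv=cv2.cvtColor(s['pixels'],cv2.COLOR_RGB2HSV)
bl=(hsv[...,0]>100)&(hsv[...,0]<118)&(hsv[...,1]>120)
for v in range(60,175,12):
    u=np.nonzero(bl[v,240:330])[0]+240
    print(v,u.min(),u.max(),tray(s,(u.min(),v),199-24),tray(s,(u.max()+1,v),199-24))
```

```text
[612.1217585   34.97463664 121.2550316 ] [ 1.79816844e+02 -2.52334043e-02  8.05451495e+01] 5.55 [ 0.11499795  0.47968372 -1.13371585]
60 252 315 [135.6 -31.4] [135.6  38.3]
72 252 315 [123.6 -31.7] [123.5  38.7]
84 252 314 [111.3 -32. ] [111.2  37.9]
96 252 313 [ 98.7 -32.4] [98.7 37.2]
108 253 313 [ 85.9 -31.6] [85.9 37.5]
120 253 312 [ 72.8 -31.9] [72.8 36.8]
132 253 312 [ 59.5 -32.2] [59.5 37.1]
144 253 312 [ 45.9 -32.6] [45.9 37.5]
156 254 311 [ 32.  -31.8] [32.  36.7]
168 254 311 [ 17.9 -32.1] [17.8 37.1]
```

View pics/d.png

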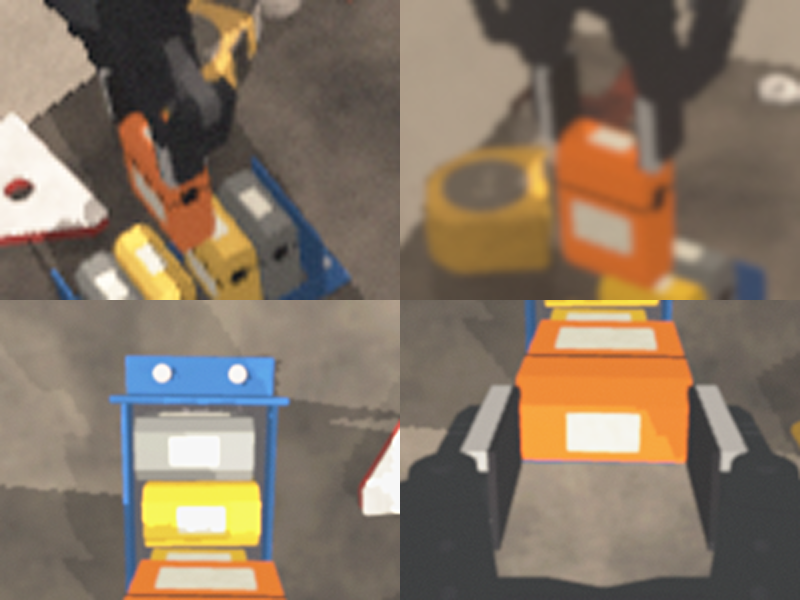

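The enlarged crops show orange hanging over the gap, square to the row. In the wrist view the yellow_left label is at (280,189) and the orange label at (281.5,266).

Run:
```python
from h import *
d=pickle.load(open('s3.pkl','rb'));st=d['st'];s=d['wrist'];zt=st['tool_pos'][2]
hsv=cv2.cvtColor(s['pixels'],cv2.COLOR_RGB2HSV).astype(int);H,S,V=[hsv[...,i] for i in range(3)]
for r0,r1,z in((180,205,zt-74),(245,285,-42)):
    m=(S<90)&(V>165);g=np.zeros_like(m);g[r0:r1,255:315]=1
    for b in blobs(m&g,60):print(b[0],b[1],tray(s,b[1]+.5,z))
# orange lower (far) edge and yellow_left rectangle
g=np.zeros_like(H,bool);g[150:205,240:325]=1
for b in blobs((H>20)&(H<32)&(S>130)&(V>100)&g,60):
    x,y,w,h=b[0][:4];print(b[0],tray(s,(x+w/2,y),zt-67),tray(s,(x+w/2,y+h),zt-67),tray(s,(x,y+h/2),zt-67),tray(s,(x+w,y+h/2),zt-67))
c=cam(d['scene']);u=np.array([.163,.987])
for n,uv,z in(('foot+y',(224.5,182),zt-28),('foot-y',(233.7,178.7),zt-28),('YL',(218,184.8),74),('YR',(233.8,176.1),74)):
    p=ray(c,uv,z);print(n,p.round(1),p[:2]@u,p[:2]@[.987,-.163])
```

```text
[268 183  25  14 339] [280.10029499 189.38643068] [18.5 -0.2]
[263 257  37  19 697] [280.99856528 265.95121951] [-2.3  0.4]
[ 251  171   59   32 1488] [32.3 -0.2] [ 6.1 -0.3] [ 19.4 -23.9] [19.4 23.4]
foot+y [597.4  46.3  93.3] 143.10424792668616 582.050225444914
foot-y [589.6  27.1  93.3] 122.8271812705629 577.4941831519121
YL [612.9  54.3  74. ] 153.5157235992186 596.0470618960954
YR [605.   15.1  74. ] 113.52485828536798 594.665097701704
```

play_rows(motion=[[[0.1,-0.15,0.4,0,0,0],[0.1,-0.15,0.8,0,0,0],[0.1,-0.15,1.2,0,0,0],[0.1,-0.15,1.6,0,0,0],[0.1,-0.15,2.0,0,0,0]]], squeeze=90)

```text
time: 6.2
tool_pos: [609.5, 36.8, 98.2]
tcp_rot: [-180.0, 0.0, 80.6]
ft_force: [-0.4, 0.0, -1.9]
finger_gap: 40.4
grip_force: 90.8
```

play_rows(motion=[[[0,0,0.3,0,0,0],[0,0,0.6,0,0,0],[0,0,0.9,0,0,0],[0,0,1.2,0,0,0],[0,0,1.5,0,0,0]]])

```text
time: 6.7
tool_pos: [609.8, 36.8, 83.7]
tcp_rot: [180.0, -0.0, 80.6]
ft_force: [0.3, 1.6, -1.3]
finger_gap: 40.1
grip_force: 91.0
```

play_rows(motion=[[[0,0,0.3,0,0,0],[0,0,0.6,0,0,0],[0,0,0.9,0,0,0],[0,0,1.2,0,0,0],[0,0,1.5,0,0,0]]])

```text
time: 7.2
tool_pos: [609.7, 36.8, 68.6]
tcp_rot: [-180.0, -0.0, 80.6]
ft_force: [0.5, 0.4, -0.3]
finger_gap: 40.0
grip_force: 91.0
```

Run:
```python
from h import *
from bench import sensors,optics
d={n:optics.snapshot(n) for n in('scene','side','wrist')}
def crop(n,u,v,w,h,W,H_):return cv2.resize(d[n]['pixels'][v:v+h,u:u+w,::-1],(W,H_),interpolation=cv2.INTER_CUBIC)
a=np.hstack([crop('scene',180,140,100,75,400,300),crop('side',180,160,100,75,400,300)])
b=np.hstack([crop('wrist',180,80,200,150,400,300),crop('wrist',180,200,200,150,400,300)])
cv2.imwrite('pics/e.png',np.vstack([a,b]));print(sensors.sense()['tool_pos'])
```

```text
[609.4290453   36.80160949  68.43866555]
```

View pics/e.png

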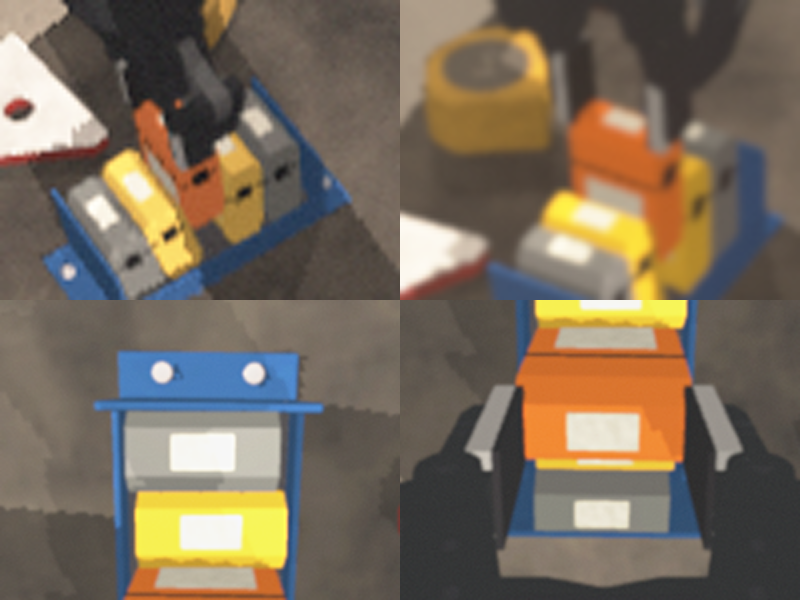

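Orange (scene crop (180,160)) is well between the two upright yellows. I'll keep pushing.

play_rows(motion=[[[0,0,0.4,0,0,0],[0,0,0.8,0,0,0],[0,0,1.2,0,0,0],[0,0,1.6,0,0,0],[0,0,2.0,0,0,0]]])

```text
time: 7.85
tool_pos: [609.9, 36.6, 48.8]
tcp_rot: [180.0, 0.0, 80.6]
ft_force: [-1.0, -0.7, 4.3]
finger_gap: 40.0
grip_force: 91.6
```

play_rows(motion=[[[0,0,0.3,0,0,0],[0,0,0.6,0,0,0],[0,0,0.9,0,0,0],[0,0,1.2,0,0,0],[0,0,1.5,0,0,0]]])

```text
time: 8.35
tool_pos: [609.7, 36.8, 33.6]
tcp_rot: [-180.0, 0.0, 80.6]
ft_force: [-0.8, -0.8, 1.0]
finger_gap: 40.0
grip_force: 91.3
```

play_rows(motion=[[[0,0,0.1,0,0,0],[0,0,0.2,0,0,0],[0,0,0.25,0,0,0]]])

```text
time: 8.65
tool_pos: [609.5, 36.8, 31.2]
tcp_rot: [-180.0, 0.0, 80.6]
ft_force: [-0.3, -0.7, 1.9]
finger_gap: 40.3
grip_force: 91.3
```

play_rows(motion=[[[0,0,0.05,0,0,0],[0,0,0.1,0,0,0],[0,0,0.15,0,0,0],[0,0,0.15,0,0,0]]])

```text
time: 9.05
tool_pos: [609.9, 36.8, 30.4]
tcp_rot: [180.0, 0.0, 80.6]
ft_force: [-1.3, -1.0, 5.3]
finger_gap: 40.1
grip_force: 92.3
```

Floor contact is felt, so I'll release and rise.

play_rows(motion=[[[0,0,0,0,0,0],[0,0,0,0,0,0],[0,0,0,0,0,0],[0,0,0,0,0,0]]], jaw=0.72)

```text
time: 9.45
tool_pos: [609.6, 36.9, 29.7]
tcp_rot: [-180.0, -0.0, 80.6]
ft_force: [-0.3, -0.4, -0.2]
finger_gap: 61.3
grip_force: 0.0
```

play_rows(motion=[[[0,0,-1,0,0,0],[0,0,-3,0,0,0],[0,0,-6,0,0,0],[0,0,-10,0,0,0],[0,0,-14,0,0,0]]])

```text
time: 9.95
tool_pos: [609.3, 36.8, 171.7]
tcp_rot: [-180.0, -0.0, 80.6]
ft_force: [1.1, -0.1, 0.1]
finger_gap: 61.6
grip_force: 0.0
```

play_rows(motion=[[[-3,0,-1,0,0,0],[-7,0,-2,0,0,0],[-7.5,0,-2.5,0,0,0],[-7.5,0,-2.5,0,0,0],[-7.5,0,-2.5,0,0,0]]])

```text
time: 10.45
tool_pos: [597.5, -36.6, 195.0]
tcp_rot: [180.0, -0.0, 80.6]
ft_force: [0.1, 0.2, -0.2]
finger_gap: 61.5
grip_force: 0.0
```

Run:
```python
from h import *
from bench import sensors,optics
st=sensors.sense();d={n:optics.snapshot(n) for n in('wrist','scene','side')};s=d['wrist'];pickle.dump((st,s),open('w4.pkl','wb'))
def crop(n,u,v,w,h,W,H_):return cv2.resize(d[n]['pixels'][v:v+h,u:u+w,::-1],(W,H_),interpolation=cv2.INTER_CUBIC)
a=np.hstack([crop('scene',180,150,100,75,400,300),crop('side',180,170,100,75,400,300)])
b=np.hstack([crop('wrist',180,20,200,150,400,300),crop('wrist',0,0,560,420,400,300)])
cv2.imwrite('pics/f.png',np.vstack([a,b]));print(st['tool_pos'],st['time'])
hsv=cv2.cvtColor(s['pixels'],cv2.COLOR_RGB2HSV).astype(int);H,S,V=[hsv[...,i] for i in range(3)]
zt=st['tool_pos'][2];g=np.zeros(H.shape,bool);g[20:200,255:310]=1
for b in blobs((S<80)&(V>150)&g,60):print(b[0],b[1],tray(s,b[1]+.5,zt-74))
```

```text
[597.54063829 -36.64252342 195.00164729] 10.45
[285  20  24  19 220] [296.91363636  26.10909091] [152.8  15. ]
[ 256   46   50   32 1404] [280.53276353  62.98575499] [122.4   0.2]
[273  86  21  13 267] [283.07490637  92.08614232] [97.   2.6]
[272 113  19  12 209] [281.29186603 118.84210526] [72.6  0.9]
[273 140  18  10 180] [281.5 144.5] [48.2  1.1]
[259 169  44  14 600] [280.14333333 175.445     ] [17.3 -0.2]
[255 191  54   9 451] [280.07760532 195.24611973] [-3.5 -0.3]
```

View pics/f.png

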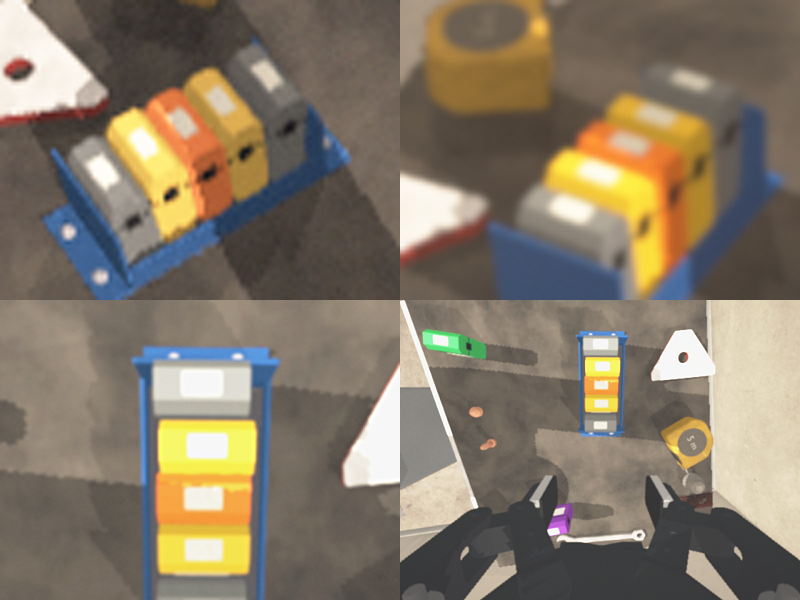

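Orange's label at (281,119) sits 24.4 mm from each yellow (283,92) and (281.5,144.5). All are level, square and centred to about 2 mm, and the arm is clear.

```bash
python3 -c "
from bench import job
print(job.hand_in())"
```

```text
the job is handed in; nothing more can be done
None
```

I pushed the orange case down to the rack floor between the two upright yellow cases and handed the job in at about 10.5 s; the hand-in gave no verdict, but the last pictures show it level and in line, about 24 mm from each yellow.

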